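Send the glazed test discs through the sorting tray's gate

ROBOT

A 6-joint arm with a two-finger parallel gripper is mounted at the origin on the work surface. World frame = base frame: x ahead of the robot, y to its left, z up, the work surface at z = 0. Lengths are in m, angles in rad, forces in N, time in s.
With the tool pointing down it reaches from about 0.325 to 0.85 m from the base axis. Payload 15.5 kg.
Tool frame: the origin (TCP) lies at the very end of the fingers, on their centre line; the grasp point (between the pads) lies 19 mm behind it; z points along the fingers, y is the line along which they close (so a half turn about z gives the same grasp; the last joint's range is limited). The gripper opens to 91 mm and grips with 3 to 60 N. Pads are 32 mm wide; open, the fingers measure 118 mm over their backs; the gripper's body (76 mm by 178 mm) begins 60 mm behind the grasp point.
Start: joints at [-0.096, 0.494, 1.345, -0, 1.302, -0.096], TCP at [0.625, 0, 0.214] pointing down, gripper open.
Joint ranges: [-2.91, 2.91], [-0.82, 2.16], [0.22, 2.67], [-1.22, 4.37], [0.12, 2.79], [-3.08, 3.08]. Speed limits (rad/s): [1.89, 1.89, 2.57, 3.01, 3.01, 3.01].

INTERFACE

Orientations are given as a unit quaternion [x, y, z, w].
In Python, from plant import status, grab_frame, camera_info, arm, find_in, masks_of gives the robot as it stands. The module is installed in compiled form; this text tells all that it offers.
- The arm moves only by the tool servo_tool, never from a script. Its argument "targets" is one flat list of numbers, 5 for each row, row after row: the shift along the world's x, y, z scaled (see below), then the turn about the world's z scaled (see below), then the gripper's target within -1 to 1 (fully open at 1, half-way at 0, shut at -1). In form: [tx, ty, tz, yaw, fingers, tx, ty, tz, yaw, fingers, ...]. A call has 1 to 12 rows; each row is the pose to reach, as a shift and turn from the pose commanded when the call began; what a row does not reach only later rows make up. The controller multiplies each number of a shift by 0.5 m and each number of a turn by 2 rad. A row lasts 1/12 s, in which the tool goes at most 41.7 mm and 7.16 degrees, less where a joint would pass 70% of its speed; a pose out of reach is approached as far as the arm can. A call with a number of a shift or a turn outside -1 to 1 is refused whole. A call with a gripper value outside its range is refused whole. The fingers move at their own pace and stop on an object; the grip force is fixed at half the most. Time passes only in rows, so rows that repeat a pose let the fingers close. It gives the time, the measured TCP pose, the force, the opening and the grip force at its end, in the units of the state.
- status.read_state(): the state, without advancing time (a new reading comes with each control period).
- grab_frame(name): name is "scene" or "side" or "wrist"; returns the picture (420x560x3 uint8, red, green, blue); there is no depth.
- camera_info(name): a dict with "fx", "fy", "cx", "cy" (pixels), "R" (3x3) and "t" (3): a world point X has camera coordinates R X + t. Camera axes: x right, y down, z forward; pixel columns grow to the right and rows downward; lengths in m; the calibration is good to about 2 mm. A picture is of the moment at which its call begins: read the wrist's pose just before it. camera_info takes no time and is no camera call; for the wrist camera it gives the pose at the moment of the call.
- arm.job_done(): hands the job in; it is judged then, once.
Trained networks look in the newest picture that a camera, given by its name, has taken for a name from the list of things; names that differ only in an ending like _2 or _b are one class to them, and where a whole thing is asked for, a point or a joint stands for the part that bears it (a point fixed in the world has none). Each returns a list of dicts, best first, with "p" (0 to 1); they miss things now and then, are a little off and sometimes report something else, mostly with a low value. They report only what shows in the picture. A call takes as long as a camera call.
- find_in(label, camera): "bbox" ([left, top, right, bottom] in pixels, round what is visible of it).
- masks_of(label, camera): "mask" (420x560 bool, what is visible of it) and "bbox" ([left, top, right, bottom] in pixels, round what is visible of it).
The state is a dict: "time_s": time; "qpos": joint angles; "qd": joint speeds; "effort": joint torques, N m; "tool_pos": TCP position; "ee_rot": TCP orientation; "ft_force": force on the tool from outside, world axes, zero at the start; "ft_torque": the same for the moment, N m; "finger_gap": finger opening in m; "finger_force": force on a finger pad.
Only numpy, scipy, OpenCV 4.12 (cv2) and the standard library are available. Lean on these libraries where they do the work, as an engineer would, in place of code of your own. Each camera call takes 0.05 s, during which the arm holds its last target. There are 200 camera calls.

TASK

On the raised sorting tray, slide the three green-glazed test discs with the fingertips through the tray's narrow gate so that they drop into the catch slot behind it. Send them one at a time, letting each come to rest in the slot before the next goes through, and only ever slide them along the tray: none is picked up. The two bare terracotta discs stay lying on the tray (they may be nudged aside), and everything else on the table is left where it is.

Things in the scene. Friction and masses are not known exactly. Their poses are not given: they have to be found in the camera images.
- tray: fixed sorting tray, light wood, white platform, gate end roughly to the robot's right (-y), turned up to 23 deg either way. Origin: on the table under the platform; z up; -x points out through the gate. Platform top 50 mm above the table; main field x -55 to +145, y -132 to +132 mm, then a funnel to the gate. Rim round it 6 to 8 mm thick, top 66 mm above the table. Overall 325 x 280 mm
- gate (a point): middle of the gate at platform level (tray x = -103, y = 0, z = 50 mm). The gate is a 46 mm wide gap, centred on y = 0, its jambs from x = -106 to -100 mm. Two straight cheeks as high as the rim make a 45 degree funnel to it, from y = +-71 mm at x = -55 to y = +-26 mm at x = -100 mm. The platform ends in an open edge at x = -106 mm
- slot (a point): centre of the catch slot's floor; axes as the tray's. The slot is an open-topped pocket just beyond the gate, 60 mm long (tray x = -166 to -106 mm), 52 mm wide, cork floor 46 mm below the platform, walls up to 66 mm above the table. A disc pushed more than halfway over the platform's edge tips and drops in
- green1: round fired clay test disc lying flat, 32 mm diameter, 10 mm thick, about 17 g, pale clay with a green glazed top; to be sent into the slot; a small dark hole mark near its edge. It slides freely on the tray. Origin: centre of its underside; z is the disc's axis
- green2: round fired clay test disc lying flat, 32 mm diameter, 10 mm thick, about 17 g, pale clay with a green glazed top; to be sent into the slot; a small dark hole mark near its edge. It slides freely on the tray. Origin: centre of its underside; z is the disc's axis
- green3: round fired clay test disc lying flat, 32 mm diameter, 10 mm thick, about 17 g, pale clay with a green glazed top; to be sent into the slot; a small dark hole mark near its edge. It slides freely on the tray. Origin: centre of its underside; z is the disc's axis
- bare1: round fired clay test disc lying flat, 32 mm diameter, 10 mm thick, about 17 g, bare orange-brown terracotta, no glaze; stays on the tray; a small dark hole mark near its edge. It slides freely on the tray. Origin: centre of its underside; z is the disc's axis
- bare2: round fired clay test disc lying flat, 32 mm diameter, 10 mm thick, about 17 g, bare orange-brown terracotta, no glaze; stays on the tray; a small dark hole mark near its edge. It slides freely on the tray. Origin: centre of its underside; z is the disc's axis
- jar: small glaze jar with green lid, 52 mm diameter, 65 mm tall, standing on the table beside the catch slot, on the side away from the robot; origin: centre of its underside. Leave alone
- brush: paint brush 190 mm long lying on the table along the tray's near long side; origin: its middle, underside. Leave alone
- tin: dark open tin, 100 mm diameter, 125 mm tall, on the robot's left; origin: centre of its underside. Leave alone
- cup: terracotta cup, 84 mm diameter, 75 mm tall, to the left; origin: centre of its underside. Leave alone
- woodbox: small open wooden box, 75 mm square, 60 mm tall, to the right; origin: centre of its underside. Leave alone
- knife: palette knife with blue handle, 200 mm long, lying to the right near the robot; origin: its middle, underside. Leave alone

How it is judged:
By the outcome, as a careful person would: the job done as asked, in the order asked, and still so for the second after the job is handed in, with the robot touching nothing.
It also fails if it takes over 66 s, if anything falls off the work surface, if the arm or the gripper's body presses on something with over 40 N, if the wrist force passes 120 N, or if a joint passes its speed limit or range.

## Working session

There is one attempt and no reset: what is moved stays moved. The work goes in short steps, Python scripts to look and compute and a tool call to move; the robot and the scene stay as the last step left them, time stands still between calls to the robot, and variables do not carry over. Pictures are saved under pics/ and viewed, at most 10 in all, crops included, and the job is handed in when it is done.

Besides the shell and the picture viewer there is one more tool, called after "Call:" as name(argument=value, ...) on one line, values as JSON. servo_tool: Moves the arm, as the interface text tells. Its arguments: {"type":"object","properties":{"targets":{"type":"array"}},"required":["targets"]}

```bash
mkdir -p pics
cat > h.py <<'E'
import numpy as np, cv2
from plant import status, grab_frame, camera_info, arm, find_in, masks_of
def ray(cam,u,v,z):
    c=camera_info(cam);R=np.array(c["R"]);t=np.array(c["t"])
    o=-R.T@t; d=R.T@np.array([(u-c["cx"])/c["fx"],(v-c["cy"])/c["fy"],1])
    return o+d*(z-o[2])/d[2]
def proj(cam,X):
    c=camera_info(cam);p=np.array(c["R"])@np.asarray(X)+np.array(c["t"])
    return np.array([c["fx"]*p[0]/p[2]+c["cx"],c["fy"]*p[1]/p[2]+c["cy"]])
E
python3 - <<'E'
from h import *
a=grab_frame("scene");b=grab_frame("side");w=grab_frame("wrist")
for n,i in zip("abw",(a,b,w)): cv2.imwrite(f"pics/{n}0.png",i[:,:,::-1])
for c in("scene","side"):
    C=camera_info(c);print(c,C["fx"],-np.array(C["R"]).T@C["t"])
for c in("scene","side","wrist"):
  for l in("green1","bare1","tray","jar"):
    for r in find_in(l,c):
        if r["p"]>.3:
            x=r["bbox"];print(c,l,round(r["p"],2),np.round(x),np.round(ray(c,(x[0]+x[2])/2,(x[1]+x[3])/2,.058),3))
print(status.read_state()["tool_pos"],status.read_state()["time_s"],status.read_state()["ft_force"])
E
```

```text
scene 420.9647109643548 [ 1.43555986 -0.08810552  0.66560966]
side 540.9181546416995 [ 0.20885952 -1.08541074  0.72644195]
scene green1 0.6 [246. 200. 255. 214.] [ 0.518 -0.065  0.058]
scene green1 0.47 [258. 234. 270. 242.] [ 0.651 -0.038  0.058]
scene green1 0.41 [274. 219. 288. 230.] [0.599 0.006 0.058]
scene bare1 0.5 [278. 229. 290. 240.] [0.64  0.011 0.058]
scene bare1 0.49 [268. 204. 279. 213.] [ 0.528 -0.005  0.058]
scene tray 0.65 [180. 185. 336. 282.] [ 0.633 -0.052  0.058]
scene jar 0.92 [197. 250. 224. 286.] [ 0.747 -0.16   0.058]
scene jar 0.42 [182. 186. 336. 284.] [ 0.637 -0.049  0.058]
side green1 0.64 [301. 204. 312. 212.] [0.587 0.01  0.058]
side bare1 0.64 [275. 208. 289. 222.] [ 0.52  -0.006  0.058]
side bare1 0.33 [240. 181. 380. 286.] [ 0.56  -0.101  0.058]
side tray 0.6 [241. 182. 380. 288.] [ 0.56  -0.107  0.058]
side jar 0.94 [372. 234. 396. 267.] [ 0.696 -0.205  0.058]
side jar 0.41 [240. 181. 383. 289.] [ 0.562 -0.108  0.058]
side jar 0.32 [277. 211. 293. 222.] [ 0.525 -0.015  0.058]
wrist green1 0.94 [231. 172. 260. 197.] [0.59  0.008 0.058]
wrist green1 0.84 [286. 212. 318. 240.] [ 0.65  -0.038  0.058]
wrist bare1 0.77 [273. 165. 300. 193.] [0.633 0.014 0.058]
wrist bare1 0.75 [162. 181. 191. 211.] [ 0.515 -0.004  0.058]
wrist tray 0.74 [ 82.  79. 374. 339.] [ 0.57  -0.019  0.058]
wrist jar 0.55 [325. 295. 371. 324.] [ 0.707 -0.143  0.058]
wrist jar 0.48 [ 81. 198. 122. 268.] [ 0.429 -0.047  0.058]
[ 6.24971646e-01 -5.72678088e-06  2.13916379e-01] 0.75 [ 0.25199319  0.09063653 -0.33766438]
```

View pics/w0.png

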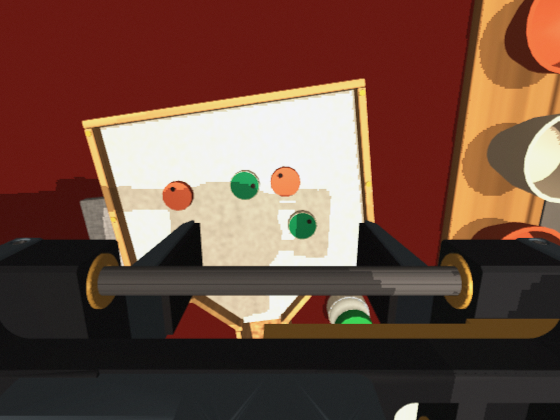

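View pics/a0.png

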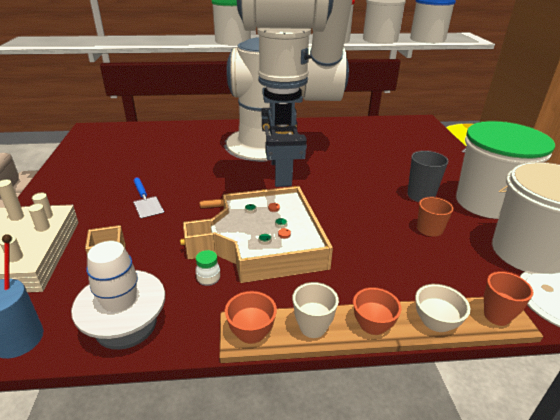

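The wrist view shows the bare discs at (177,195) and (285,181) and greens at (245,184) and (302,225). The tray's outer corners are at (84,124) and (364,81). The third green is hidden by the fingers here, but shows at (250,208) in the scene view. I'll shift the view towards -y to see the gate and all the discs.

Call:
servo_tool(targets=[-0.03, -0.07, 0.03, 0, -0.74, -0.06, -0.14, 0.06, 0, -0.74, -0.09, -0.21, 0.09, 0, -0.74, -0.1, -0.28, 0.12, 0, -0.74, -0.1, -0.28, 0.12, 0, -0.74, -0.1, -0.28, 0.12, 0, -0.74, -0.1, -0.28, 0.12, 0, -0.74])

```text
time_s: 1.33
tool_pos: [0.5749, -0.1398, 0.2737]
ee_rot: [0.707, 0.707, 0.0, -0.0]
ft_force: [-1.0, 0.1, -0.4]
finger_gap: 0.047
finger_force: 0.0
```

Run:
```python
from h import *
s=status.read_state();print(s["tool_pos"],s["time_s"],s["finger_gap"],s["qd"])
w=grab_frame("wrist");cv2.imwrite("pics/w1.png",w[:,:,::-1])
for l in("green1","bare1","tray","jar"):
    for r in find_in(l,"wrist"):
        if r["p"]>.3:
            x=r["bbox"];print(l,round(r["p"],2),np.round(x),np.round(ray("wrist",(x[0]+x[2])/2,(x[1]+x[3])/2,.058),3))
```

```text
[ 0.57486926 -0.13982824  0.27369152] 1.3333 0.047028204470201694 [ 2.45807805e-02  8.60972864e-03  8.89721416e-03 -3.48583024e-05
  8.78173834e-05  1.78533411e-03]
green1 0.92 [332.  80. 358. 110.] [ 0.652 -0.036  0.058]
green1 0.85 [218. 113. 244. 136.] [ 0.518 -0.07   0.058]
green1 0.77 [277.  42. 304.  69.] [0.588 0.006 0.058]
bare1 0.74 [214.  51. 242.  81.] [ 0.516 -0.005  0.058]
bare1 0.68 [316.  34. 345.  64.] [0.633 0.013 0.058]
tray 0.63 [147.   0. 412. 252.] [ 0.576 -0.072  0.058]
jar 0.9 [357. 177. 406. 225.] [ 0.706 -0.164  0.058]
```

View pics/w1.png

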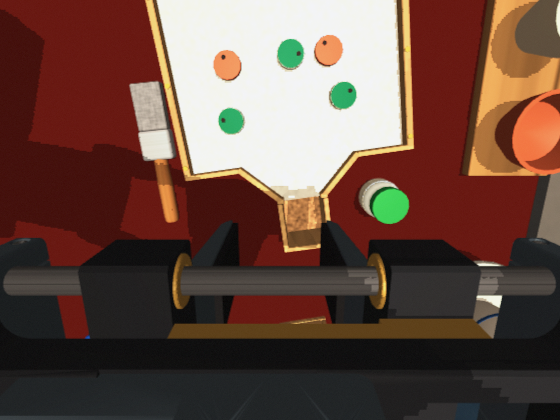

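Wrist view 1 shows all three greens at (343,95), (231,121) and (290,54), and the bares at (228,66) and (329,49). The gate is near (301,190), the slot end at (287,250)-(327,245), and the jar is to the right. Next I fit the tray pose from the corners.

```bash
cat >> h.py <<'E'
def tw(T,p):  # tray (mm) -> world m
    x,y,a=T;c,s=np.cos(a),np.sin(a);p=np.asarray(p,float)/1000
    return np.array([x+c*p[...,0]-s*p[...,1],y+s*p[...,0]+c*p[...,1]]).T
def wt(T,X):
    x,y,a=T;c,s=np.cos(a),np.sin(a);d=np.asarray(X)[...,:2]-[x,y]
    return 1000*np.array([c*d[...,0]+s*d[...,1],-s*d[...,0]+c*d[...,1]]).T
E
python3 - <<'E'
from h import *
from scipy.optimize import least_squares
sh=np.array([.0501,.1398,-.0598])
W=[ (ray("wrist",u,v,.066+.0598)+sh)[:2] for u,v in((84,124),(364,81))]
W+=[ray("wrist",u,v,.066)[:2] for u,v in((287,251),(328,245),(187,180),(413,148))]
P=[(153,140),(153,-140),(-172,33),(-172,-33),(-62,140),(-62,-140)]
W=np.array(W);r=least_squares(lambda T:(tw(T,P)-W).ravel(),[.57,-.05,1.57])
T=r.x;print(T,np.degrees(T[2]));print(np.round(1000*r.fun.reshape(-1,2),1));np.save("T.npy",T)
print("gate",tw(T,(-103,0)),"outer",tw(T,(-118,0)))
D=dict(g1=(.652,-.036),g2=(.518,-.07),g3=(.588,.006),b1=(.516,-.005),b2=(.633,.013))
for k,v in D.items():print(k,np.round(wt(T,v)))
im=cv2.imread("pics/w1.png");
for pts,z in(([(-55,132),(-55,71),(-100,26),(-106,23),(-166,26),(-166,-26),(-106,-23),(-100,-26),(-55,-71),(-55,-132),(145,-132)],.066),([(-55,132),(-55,71),(-100,26),(-106,23),(-106,-23),(-100,-26),(-55,-71),(-55,-132)],.05)):
    q=np.array([proj("wrist",[*tw(T,p),z]) for p in pts]).round().astype(int);cv2.polylines(im,[q],False,(255,0,255) if z>.06 else (255,0,0),1)
cv2.imwrite("pics/o1.png",cv2.resize(im[0:260,130:430],None,fx=2.3,fy=2.3))
E
```

```text
[ 0.58982112 -0.05680965  1.70930035] 97.9356958657509
[[-3.   4.6]
 [ 1.   3.4]
 [-4.8 -2.4]
 [ 7.5 -1.7]
 [-2.7 -1.8]
 [ 2.  -2.1]]
gate [ 0.60404146 -0.15882328] outer [ 0.60611239 -0.17367964]
g1 [ 12. -64.]
g2 [-3. 73.]
g3 [62. -7.]
b1 [62. 66.]
b2 [ 63. -52.]
```

View pics/o1.png

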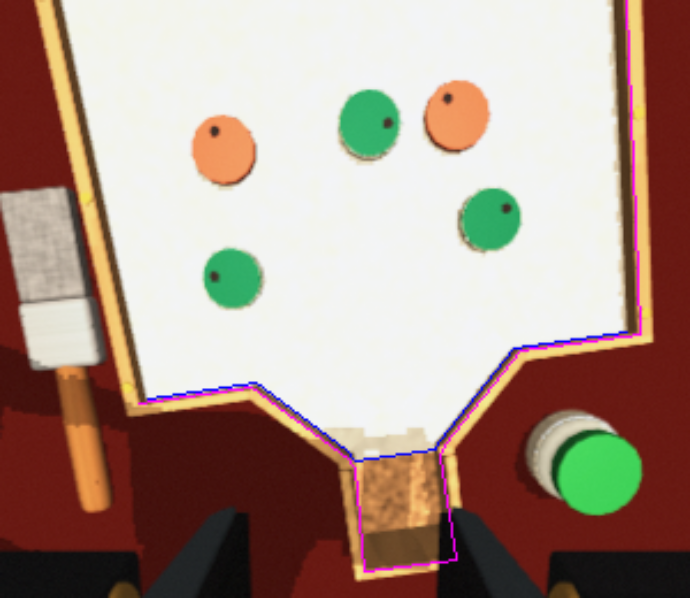

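The overlay fits the rim, cheeks and gate edge to about 2 mm. My plan is to cradle each disc between nearly closed fingers (gap about 12 mm) and push it along -x of the tray.

```bash
cat >> h.py <<'E'
import json,sys
T=np.load("T.npy"); YT=T[2]-np.pi/2; L=30.8
# waypoint: disc cx,cy [mm tray], heading deg, back mm, tcp z mm, step mm/row
def pose(c):
    cx,cy,f,b,z=c;f=np.radians(f);xy=tw(T,(cx+(L+b)*np.cos(f),cy+(L+b)*np.sin(f)))
    return np.array([*xy,z/1000,YT+f])
def plan(start,wps,fing=-0.74,hold=0):
    """start: commanded world pose x,y,z,yaw; wps: list of (c, step) ; first may be reached by straight world line"""
    poses=[];prev=None;cur=np.array(start,float)
    for c,step in wps:
        tgt=pose(c)
        n=int(np.ceil(max(np.linalg.norm(tgt[:3]-cur[:3])*1000/step,abs(np.degrees(tgt[3]-cur[3]))/6.5,1)))
        for i in range(1,n+1):
            poses.append(pose(np.array(prev)+(np.array(c)-np.array(prev))*i/n) if prev is not None else cur+(tgt-cur)*i/n)
        prev=c;cur=tgt
    poses+= [poses[-1]]*hold
    base=np.array(start,float)
    for k in range(0,len(poses),12):
        out=[];last=None
        for p in poses[k:k+12]:
            d=np.round((p-base)/[.5,.5,.5,2],3);out+=[*d.tolist(),fing];last=d
        base=base+last*[.5,.5,.5,2]
        print([float(v) for v in out])
    print("end",base.round(5).tolist())
E
python3 - <<'E'
from h import *
plan([.575,-.14,.274,0],[((62,-7,0,8,110),35),((62,-7,0,8,54),25),((62,-7,0,0,54),6),((0,-2,0,0,54),8),((-60,0,0,0,54),8),((-119,0,0,0,54),8)],hold=2)
E
```

```text
[0.002, 0.046, -0.041, 0.009, -0.74, 0.004, 0.092, -0.082, 0.017, -0.74, 0.006, 0.138, -0.123, 0.026, -0.74, 0.008, 0.184, -0.164, 0.035, -0.74, 0.01, 0.23, -0.205, 0.043, -0.74, 0.012, 0.276, -0.246, 0.052, -0.74, 0.014, 0.322, -0.287, 0.061, -0.74, 0.016, 0.368, -0.328, 0.069, -0.74, 0.016, 0.368, -0.365, 0.069, -0.74, 0.016, 0.368, -0.403, 0.069, -0.74, 0.016, 0.368, -0.44, 0.069, -0.74, 0.017, 0.36, -0.44, 0.069, -0.74]
[0.001, -0.008, -0.0, 0.0, -0.74, 0.002, -0.023, -0.0, 0.0, -0.74, 0.003, -0.039, -0.0, 0.0, -0.74, 0.004, -0.054, -0.0, 0.0, -0.74, 0.004, -0.07, -0.0, 0.0, -0.74, 0.005, -0.085, -0.0, 0.0, -0.74, 0.006, -0.101, -0.0, 0.0, -0.74, 0.007, -0.117, -0.0, 0.0, -0.74, 0.008, -0.132, -0.0, 0.0, -0.74, 0.01, -0.147, -0.0, 0.0, -0.74, 0.011, -0.162, -0.0, 0.0, -0.74, 0.013, -0.177, -0.0, 0.0, -0.74]
[0.001, -0.015, -0.0, 0.0, -0.74, 0.003, -0.03, -0.0, 0.0, -0.74, 0.005, -0.045, -0.0, 0.0, -0.74, 0.006, -0.06, -0.0, 0.0, -0.74, 0.008, -0.074, -0.0, 0.0, -0.74, 0.01, -0.089, -0.0, 0.0, -0.74, 0.012, -0.104, -0.0, 0.0, -0.74, 0.014, -0.118, -0.0, 0.0, -0.74, 0.016, -0.133, -0.0, 0.0, -0.74, 0.018, -0.148, -0.0, 0.0, -0.74, 0.02, -0.162, -0.0, 0.0, -0.74, 0.022, -0.177, -0.0, 0.0, -0.74]
[0.002, -0.014, -0.0, 0.0, -0.74, 0.002, -0.014, -0.0, 0.0, -0.74, 0.002, -0.014, -0.0, 0.0, -0.74]
end [0.602, -0.144, 0.054, 0.138]
```

Call:
servo_tool(targets=[0.002, 0.046, -0.041, 0.009, -0.74, 0.004, 0.092, -0.082, 0.017, -0.74, 0.006, 0.138, -0.123, 0.026, -0.74, 0.008, 0.184, -0.164, 0.035, -0.74, 0.01, 0.23, -0.205, 0.043, -0.74, 0.012, 0.276, -0.246, 0.052, -0.74, 0.014, 0.322, -0.287, 0.061, -0.74, 0.016, 0.368, -0.328, 0.069, -0.74, 0.016, 0.368, -0.365, 0.069, -0.74, 0.016, 0.368, -0.403, 0.069, -0.74, 0.016, 0.368, -0.44, 0.069, -0.74, 0.017, 0.36, -0.44, 0.069, -0.74])

```text
time_s: 2.58
tool_pos: [0.5826, 0.0417, 0.0514]
ee_rot: [0.656, 0.755, -0.0, -0.001]
ft_force: [-0.2, -0.2, -0.9]
finger_gap: 0.0117
finger_force: 0.0
```

Call:
servo_tool(targets=[0.001, -0.008, 0.003, 0, -0.74, 0.002, -0.023, 0.003, 0, -0.74, 0.003, -0.039, 0.003, 0, -0.74, 0.004, -0.054, 0.003, 0, -0.74, 0.004, -0.07, 0.003, 0, -0.74, 0.005, -0.085, 0.003, 0, -0.74, 0.006, -0.101, 0.003, 0, -0.74, 0.007, -0.117, 0.003, 0, -0.74, 0.008, -0.132, 0.003, 0, -0.74, 0.01, -0.147, 0.003, 0, -0.74, 0.011, -0.162, 0.003, 0, -0.74, 0.013, -0.177, 0.003, 0, -0.74])

```text
time_s: 3.58
tool_pos: [0.59, -0.0492, 0.0554]
ee_rot: [0.657, 0.754, -0.0, -0.0]
ft_force: [-0.0, 0.8, 0.2]
finger_gap: 0.0123
finger_force: 0.2
```

Run:
```python
from h import *
a=grab_frame("scene");b=grab_frame("side")
s=status.read_state();print(s["tool_pos"],wt(T,s["tool_pos"]))
for cam in("scene","side"):
  for l in("green1","bare1"):
    for r in find_in(l,cam):
        if r["p"]>.25:
            x=r["bbox"];print(cam,l,round(r["p"],2),np.round(x),np.round(wt(T,ray(cam,(x[0]+x[2])/2,(x[1]+x[3])/2,.057))))
A=cv2.resize(a[180:290,170:350],(800,489));B=cv2.resize(b[170:295,230:405],(800,571))
cv2.imwrite("pics/a2.png",A[:,:,::-1]);cv2.imwrite("pics/b2.png",B[:,:,::-1])
```

```text
[ 0.59024017 -0.0496731   0.05539429] [ 7.01035206 -1.40031921]
scene green1 0.66 [258. 234. 271. 243.] [ 11. -63.]
scene green1 0.61 [239. 224. 254. 235.] [-25. -20.]
side green1 0.69 [315. 223. 328. 234.] [-28.  -0.]
side green1 0.64 [330. 211. 345. 222.] [  6. -61.]
side green1 0.49 [286. 224. 298. 231.] [ 0. 63.]
side bare1 0.44 [275. 210. 289. 221.] [59. 63.]
```

View pics/b2.png

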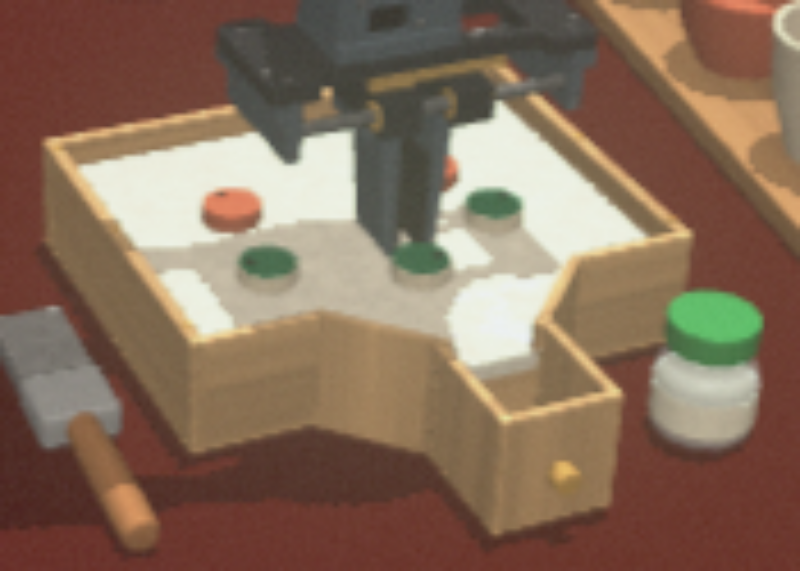

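The side view shows the disc cradled by the fingers and sliding towards the gate, roughly at crop (420,260). I'll keep pushing.

Call:
servo_tool(targets=[0.001, -0.015, 0, 0, -0.74, 0.003, -0.03, 0, 0, -0.74, 0.005, -0.045, 0, 0, -0.74, 0.006, -0.06, 0, 0, -0.74, 0.008, -0.074, 0, 0, -0.74, 0.01, -0.089, 0, 0, -0.74, 0.012, -0.104, 0, 0, -0.74, 0.014, -0.118, 0, 0, -0.74, 0.016, -0.133, 0, 0, -0.74, 0.018, -0.148, 0, 0, -0.74, 0.02, -0.162, 0, 0, -0.74, 0.022, -0.177, 0, 0, -0.74])

```text
time_s: 4.88
tool_pos: [0.6011, -0.1377, 0.0554]
ee_rot: [0.657, 0.754, -0.0, -0.0]
ft_force: [0.7, 0.8, -0.3]
finger_gap: 0.012
finger_force: 0.1
```

Call:
servo_tool(targets=[0.002, -0.014, 0, 0, -0.74, 0.002, -0.014, 0, 0, -0.74, 0.002, -0.014, 0, 0, -0.74, 0.002, -0.014, 0, 0, -0.74])

```text
time_s: 5.22
tool_pos: [0.6019, -0.1438, 0.0554]
ee_rot: [0.657, 0.754, -0.0, -0.0]
ft_force: [-0.3, 0.2, -0.2]
finger_gap: 0.0119
finger_force: 0.0
```

Run:
```python
from h import *
b=grab_frame("side");a=grab_frame("scene")
s=status.read_state();print(s["tool_pos"],wt(T,s["tool_pos"]),s["time_s"])
for l in("green1","bare1"):
    for r in find_in(l,"side"):
        if r["p"]>.2:
            x=r["bbox"];print(l,round(r["p"],2),np.round(x),np.round(wt(T,ray("side",(x[0]+x[2])/2,(x[1]+x[3])/2,.057))))
B=cv2.resize(b[170:295,230:405],(800,571));cv2.imwrite("pics/b3.png",B[:,:,::-1])
c0=[.602,-.144,.0555,.138]
# retract, raise, go to g1
plan(c0,[((-95,0,0,0,56),20),((-95,0,0,0,110),25)])
print("g1");f=-41.6
plan([*pose((-95,0,0,0,56))[:2],.11,YT],[((12,-64,f,8,110),30),((12,-64,f,8,55.5),20),((12,-64,f,0,55.5),5),((-60,0,f,0,55.5),7.5),((-62,0,0,0,55.5),7.5),((-121,0,0,0,55.5),7.5)])
```

```text
[ 0.60189427 -0.14360255  0.05538838] [-8.76285789e+01  2.52282763e-02] 5.3167
green1 0.51 [284. 221. 297. 231.] [ 6. 64.]
bare1 0.61 [276. 210. 292. 220.] [57. 59.]
[-0.003, 0.024, 0.001, 0.0, -0.74, -0.007, 0.047, 0.001, 0.0, -0.74, -0.007, 0.047, 0.037, 0.0, -0.74, -0.007, 0.047, 0.073, 0.0, -0.74, -0.007, 0.047, 0.109, 0.0, -0.74]
end [0.5985, -0.1205, 0.11, 0.138]
g1
[0.021, 0.033, 0.0, -0.052, -0.74, 0.042, 0.067, 0.0, -0.104, -0.74, 0.064, 0.1, 0.0, -0.156, -0.74, 0.085, 0.133, 0.0, -0.207, -0.74, 0.106, 0.167, 0.0, -0.259, -0.74, 0.127, 0.2, 0.0, -0.311, -0.74, 0.149, 0.233, 0.0, -0.363, -0.74, 0.149, 0.233, -0.036, -0.363, -0.74, 0.149, 0.233, -0.073, -0.363, -0.74, 0.149, 0.233, -0.109, -0.363, -0.74, 0.144, 0.227, -0.109, -0.363, -0.74, 0.14, 0.22, -0.109, -0.363, -0.74]
[-0.008, -0.012, 0.0, -0.0, -0.74, -0.017, -0.025, 0.0, -0.0, -0.74, -0.025, -0.037, 0.0, -0.0, -0.74, -0.033, -0.049, 0.0, -0.0, -0.74, -0.041, -0.062, 0.0, -0.0, -0.74, -0.049, -0.074, 0.0, -0.0, -0.74, -0.058, -0.086, 0.0, -0.0, -0.74, -0.066, -0.099, 0.0, -0.0, -0.74, -0.074, -0.111, 0.0, -0.0, -0.74, -0.082, -0.123, 0.0, -0.0, -0.74, -0.091, -0.136, 0.0, -0.0, -0.74, -0.099, -0.148, 0.0, -0.0, -0.74]
[-0.008, -0.012, 0.0, -0.0, -0.74, -0.013, -0.01, 0.0, 0.052, -0.74, -0.019, -0.008, 0.0, 0.104, -0.74, -0.025, -0.006, 0.0, 0.156, -0.74, -0.031, -0.005, 0.0, 0.207, -0.74, -0.038, -0.005, 0.0, 0.259, -0.74, -0.044, -0.006, 0.0, 0.311, -0.74, -0.05, -0.007, 0.0, 0.363, -0.74, -0.048, -0.021, 0.0, 0.363, -0.74, -0.046, -0.036, 0.0, 0.363, -0.74, -0.044, -0.05, 0.0, 0.363, -0.74, -0.042, -0.065, 0.0, 0.363, -0.74]
[0.002, -0.015, 0.0, 0.0, -0.74, 0.004, -0.029, 0.0, 0.0, -0.74, 0.006, -0.044, 0.0, 0.0, -0.74, 0.008, -0.059, 0.0, 0.0, -0.74]
end [0.60218, -0.14639, 0.0555, 0.1385]
```

View pics/b3.png

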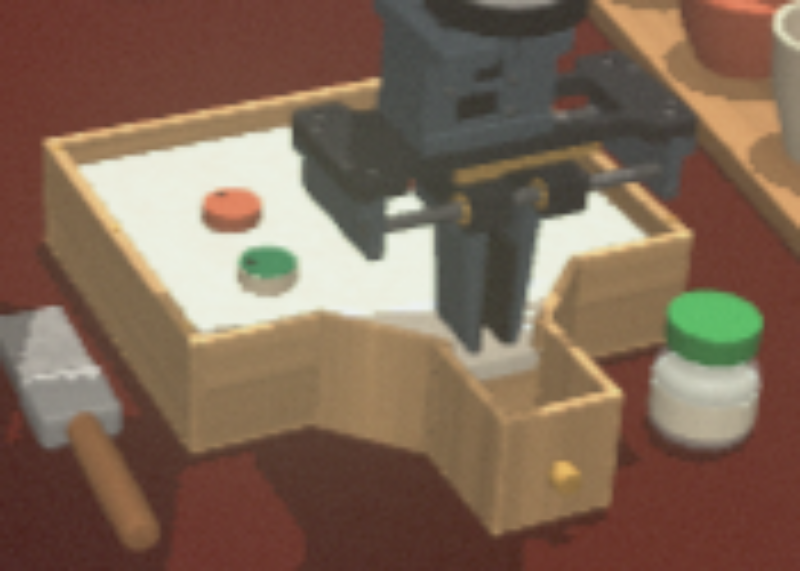

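The first disc has left the tray through the gate. I'll retract, then go behind green1.

Call:
servo_tool(targets=[-0.003, 0.024, 0.001, 0, -0.74, -0.007, 0.047, 0.001, 0, -0.74, -0.007, 0.047, 0.037, 0, -0.74, -0.007, 0.047, 0.073, 0, -0.74, -0.007, 0.047, 0.109, 0, -0.74, 0.0, 0.0, 0.4, 0, -0.74, 0, 0, 0.4, 0, -0.74, 0, 0, 0.4, 0, -0.74, 0, 0, 0.4, 0, -0.74, 0, 0, 0.4, 0, -0.74, 0, 0, 0.4, 0, -0.74, 0, 0, 0.4, 0, -0.74])

```text
time_s: 6.42
tool_pos: [0.6014, -0.1429, 0.2546]
ee_rot: [0.656, 0.754, -0.0, -0.001]
ft_force: [-0.3, -0.2, 0.8]
finger_gap: 0.0121
finger_force: 0.0
```

Run:
```python
from h import *
w=grab_frame("wrist");cv2.imwrite("pics/w4.png",w[:,:,::-1])
print(status.read_state()["tool_pos"])
for l,z in(("green1",.058),("bare1",.058)):
    for r in find_in(l,"wrist"):
        if r["p"]>.2:
            x=r["bbox"];print(l,round(r["p"],2),np.round(x),np.round(wt(T,ray("wrist",(x[0]+x[2])/2,(x[1]+x[3])/2,z)),1))
for p in((-106,23),(-106,-23)):print(proj("wrist",[*tw(T,p),.05]))
```

```text
[ 0.60124702 -0.14297212  0.25418546]
green1 0.78 [201.  94. 228. 123.] [ 0.2 72.8]
green1 0.71 [321.  84. 353. 112.] [ 11.2 -63.7]
green1 0.61 [266. 205. 294. 227.] [-126.6   -0.8]
bare1 0.88 [312.  31. 344.  63.] [ 62.4 -52. ]
bare1 0.81 [204.  32. 234.  66.] [60.5 64.7]
[260.7914709  198.28155256]
[298.10546622 198.27856114]
```

View pics/w4.png

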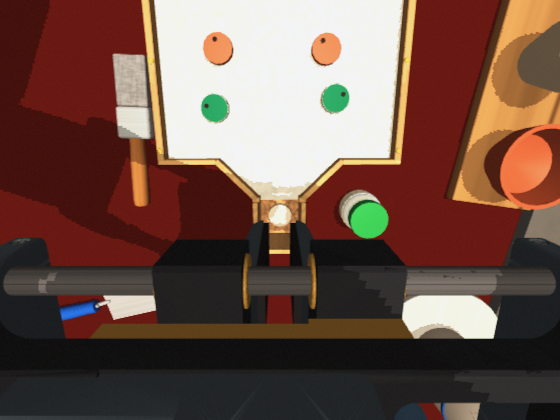

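The picture shows the first disc lying pale side up in the slot at (280,215), and the gate is where the fit put it. Greens remain at (337,98) and (215,108), and neither bare disc has moved.

Run:
```python
from h import *
f=-41.6
plan([.602,-.144,.2555,.138],[((11.5,-64,f,8,110),38),((11.5,-64,f,8,55.5),20),((11.5,-64,f,0,55.5),5),((-60,0,f,0,55.5),7.5),((-62,0,0,0,55.5),7.5),((-121,0,0,0,55.5),7.5)],hold=2)
```

```text
[0.02, 0.04, -0.042, -0.052, -0.74, 0.041, 0.08, -0.083, -0.104, -0.74, 0.061, 0.12, -0.125, -0.155, -0.74, 0.081, 0.16, -0.166, -0.207, -0.74, 0.102, 0.2, -0.208, -0.259, -0.74, 0.122, 0.24, -0.249, -0.311, -0.74, 0.142, 0.279, -0.291, -0.363, -0.74, 0.142, 0.279, -0.327, -0.363, -0.74, 0.142, 0.279, -0.364, -0.363, -0.74, 0.142, 0.279, -0.4, -0.363, -0.74, 0.138, 0.273, -0.4, -0.363, -0.74, 0.133, 0.266, -0.4, -0.363, -0.74]
[-0.008, -0.012, 0.0, 0.0, -0.74, -0.016, -0.024, 0.0, 0.0, -0.74, -0.024, -0.037, 0.0, 0.0, -0.74, -0.033, -0.049, 0.0, 0.0, -0.74, -0.041, -0.061, 0.0, 0.0, -0.74, -0.049, -0.073, 0.0, 0.0, -0.74, -0.057, -0.086, 0.0, 0.0, -0.74, -0.065, -0.098, 0.0, 0.0, -0.74, -0.074, -0.11, 0.0, 0.0, -0.74, -0.082, -0.122, 0.0, 0.0, -0.74, -0.09, -0.135, 0.0, 0.0, -0.74, -0.098, -0.147, 0.0, 0.0, -0.74]
[-0.009, -0.012, 0.0, 0.0, -0.74, -0.014, -0.01, 0.0, 0.052, -0.74, -0.02, -0.007, 0.0, 0.104, -0.74, -0.026, -0.006, 0.0, 0.156, -0.74, -0.032, -0.005, 0.0, 0.208, -0.74, -0.038, -0.005, 0.0, 0.26, -0.74, -0.044, -0.005, 0.0, 0.311, -0.74, -0.051, -0.006, 0.0, 0.363, -0.74, -0.049, -0.021, 0.0, 0.363, -0.74, -0.047, -0.036, 0.0, 0.363, -0.74, -0.045, -0.05, 0.0, 0.363, -0.74, -0.043, -0.065, 0.0, 0.363, -0.74]
[0.002, -0.014, 0.0, 0.0, -0.74, 0.004, -0.029, 0.0, 0.0, -0.74, 0.007, -0.044, 0.0, 0.0, -0.74, 0.009, -0.058, 0.0, 0.0, -0.74, 0.009, -0.058, 0.0, 0.0, -0.74, 0.009, -0.058, 0.0, 0.0, -0.74]
end [0.6025, -0.146, 0.0555, 0.138]
```

Call:
servo_tool(targets=[0.02, 0.04, -0.042, -0.052, -0.74, 0.041, 0.08, -0.083, -0.104, -0.74, 0.061, 0.12, -0.125, -0.155, -0.74, 0.081, 0.16, -0.166, -0.207, -0.74, 0.102, 0.2, -0.208, -0.259, -0.74, 0.122, 0.24, -0.249, -0.311, -0.74, 0.142, 0.279, -0.291, -0.363, -0.74, 0.142, 0.279, -0.327, -0.363, -0.74, 0.142, 0.279, -0.364, -0.363, -0.74, 0.142, 0.279, -0.4, -0.363, -0.74, 0.138, 0.273, -0.4, -0.363, -0.74, 0.133, 0.266, -0.4, -0.363, -0.74])

```text
time_s: 7.57
tool_pos: [0.6675, -0.0107, 0.054]
ee_rot: [0.882, 0.472, -0.001, -0.001]
ft_force: [-0.6, 0.9, 1.0]
finger_gap: 0.0119
finger_force: 0.0
```

Call:
servo_tool(targets=[-0.008, -0.012, 0, 0, -0.74, -0.016, -0.024, 0, 0, -0.74, -0.024, -0.037, 0, 0, -0.74, -0.033, -0.049, 0, 0, -0.74, -0.041, -0.061, 0, 0, -0.74, -0.049, -0.073, 0, 0, -0.74, -0.057, -0.086, 0, 0, -0.74, -0.065, -0.098, 0, 0, -0.74, -0.074, -0.11, 0, 0, -0.74, -0.082, -0.122, 0, 0, -0.74, -0.09, -0.135, 0, 0, -0.74, -0.098, -0.147, 0, 0, -0.74])

```text
time_s: 8.57
tool_pos: [0.6191, -0.0851, 0.0554]
ee_rot: [0.882, 0.472, 0.0, 0.0]
ft_force: [0.5, -0.5, 0.2]
finger_gap: 0.012
finger_force: 0.1
```

Run:
```python
from h import *
b=grab_frame("side");a=grab_frame("scene");s=status.read_state();print(s["tool_pos"],wt(T,s["tool_pos"]))
for cam in("scene","side"):
  for l in("green1","bare1"):
    for r in find_in(l,cam):
        if r["p"]>.25:
            x=r["bbox"];print(cam,l,round(r["p"],2),np.round(x),np.round(wt(T,ray(cam,(x[0]+x[2])/2,(x[1]+x[3])/2,.057))))
B=cv2.resize(b[170:295,230:405],(800,571));cv2.imwrite("pics/b5.png",B[:,:,::-1])
```

```text
[ 0.61884493 -0.08548498  0.05540668] [-32.40780649 -24.7869107 ]
scene green1 0.63 [227. 228. 233. 233.] [-64. -15.]
scene bare1 0.53 [268. 206. 277. 213.] [57. 53.]
scene bare1 0.42 [278. 227. 289. 242.] [ 58. -58.]
side green1 0.7 [285. 222. 298. 231.] [ 3. 62.]
side green1 0.49 [320. 230. 336. 236.] [-52.  -5.]
side bare1 0.55 [251. 135. 279. 168.] [422. -37.]
side bare1 0.49 [319. 202. 327. 213.] [ 57. -48.]
```

View pics/b5.png

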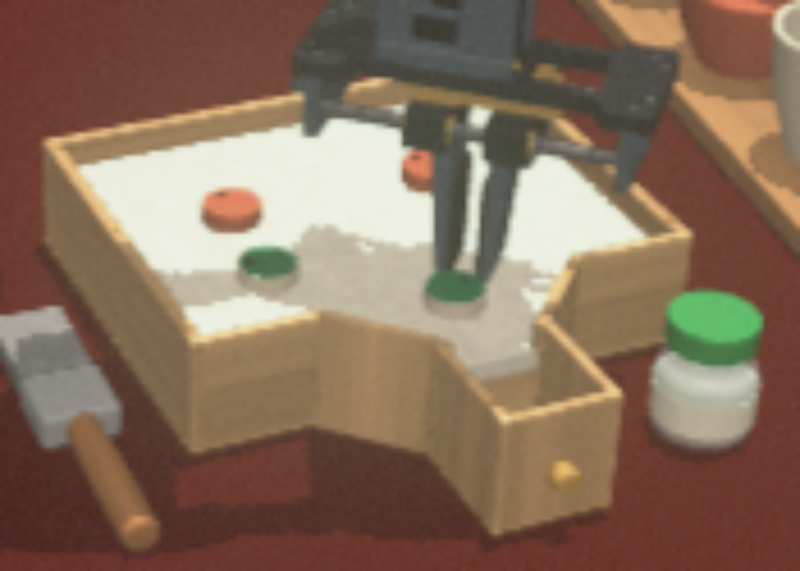

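The disc sits in the cradle at about (-55,-4) in tray coordinates, as predicted. Next I pivot about it and push straight through.

Call:
servo_tool(targets=[-0.009, -0.012, 0, 0, -0.74, -0.014, -0.01, 0, 0.052, -0.74, -0.02, -0.007, 0, 0.104, -0.74, -0.026, -0.006, 0, 0.156, -0.74, -0.032, -0.005, 0, 0.208, -0.74, -0.038, -0.005, 0, 0.26, -0.74, -0.044, -0.005, 0, 0.311, -0.74, -0.051, -0.006, 0, 0.363, -0.74, -0.051, -0.006, 0, 0.363, -0.74])

```text
time_s: 9.62
tool_pos: [0.5932, -0.0876, 0.0553]
ee_rot: [0.655, 0.756, -0.0, -0.0]
ft_force: [0.2, -0.3, -0.2]
finger_gap: 0.0119
finger_force: 0.0
```

Run:
```python
from h import *
b=grab_frame("side");a=grab_frame("scene");s=status.read_state();print(s["tool_pos"],wt(T,s["tool_pos"]))
for cam in("scene","side"):
    for r in find_in("green1",cam):
        if r["p"]>.15:
            x=r["bbox"];print(cam,round(r["p"],2),np.round(x),np.round(wt(T,ray(cam,(x[0]+x[2])/2,(x[1]+x[3])/2,.057))))
c=[.6185-.2*.0,0,0,0]
```

```text
[ 0.59394936 -0.08759554  0.05546536] [-31.06103311   0.16164109]
side 0.45 [285. 223. 294. 232.] [ 2. 69.]
side 0.18 [199. 324. 300. 376.] [-332.  290.]
```

Run:
```python
from h import *
for cam in("side","scene"):
    b=grab_frame(cam);h=cv2.cvtColor(b,cv2.COLOR_RGB2HSV)
    m=((h[...,0]>60)&(h[...,0]<90)&(h[...,1]>90)).astype(np.uint8)
    n,_,st,ce=cv2.connectedComponentsWithStats(m)
    for i in range(1,n):
        if 15<st[i,4]<400: print(cam,st[i],np.round(wt(T,ray(cam,*ce[i],.06)),1))
```

```text
side [377 234  19  12 172] [-126.5 -112.5]
scene [225 223  12   6  57] [-61.2   1.8]
scene [196 250  21  18 300] [-130.4 -112.1]
```

Green colour segmentation puts the disc at (-61, 2), still in the cradle. I'll push straight through.

Call:
servo_tool(targets=[0.002, -0.015, 0, 0, -0.74, 0.004, -0.03, 0, 0, -0.74, 0.006, -0.044, 0, 0, -0.74, 0.008, -0.059, 0, 0, -0.74, 0.01, -0.073, 0, 0, -0.74, 0.012, -0.088, 0, 0, -0.74, 0.015, -0.103, 0, 0, -0.74, 0.017, -0.117, 0, 0, -0.74, 0.017, -0.117, 0, 0, -0.74, 0.017, -0.117, 0, 0, -0.74, 0.017, -0.117, 0, 0, -0.74])

```text
time_s: 10.83
tool_pos: [0.6024, -0.1458, 0.0554]
ee_rot: [0.657, 0.754, -0.0, -0.0]
ft_force: [-0.1, -0.2, 0.4]
finger_gap: 0.0118
finger_force: 0.0
```

Call:
servo_tool(targets=[-0.003, 0.024, 0, 0, -0.74, -0.007, 0.047, 0, 0, -0.74, -0.007, 0.047, 0.04, 0, -0.74, -0.007, 0.047, 0.08, 0, -0.74, -0.007, 0.047, 0.12, 0, -0.74, 0, 0, 0.4, 0, -0.74, 0, 0, 0.4, 0, -0.74, 0, 0, 0.4, 0, -0.74, 0, 0, 0.4, 0, -0.74, 0, 0, 0.4, 0, -0.74, 0, 0, 0.4, 0, -0.74, 0, 0, 0.4, 0, -0.74])

```text
time_s: 11.83
tool_pos: [0.6018, -0.1448, 0.2544]
ee_rot: [0.656, 0.754, -0.0, -0.001]
ft_force: [-1.1, -0.9, -0.4]
finger_gap: 0.0119
finger_force: 0.0
```

Run:
```python
from h import *
w=grab_frame("wrist");cv2.imwrite("pics/w6.png",w[:,:,::-1])
print(status.read_state()["tool_pos"])
for l,z in(("green1",.058),("bare1",.058)):
    for r in find_in(l,"wrist"):
        if r["p"]>.2:
            x=r["bbox"];print(l,round(r["p"],2),np.round(x),np.round(wt(T,ray("wrist",(x[0]+x[2])/2,(x[1]+x[3])/2,z)),1))
f=52
plan([.6025,-.146,.2555,.138],[((-1,73,f,7,110),38),((-1,73,f,7,55.5),20),((-1,73,f,0,55.5),5),((-60,0,f,0,55.5),7.5),((-62,0,0,0,55.5),7.5),((-121,0,0,0,55.5),7.5)],hold=3)
```

```text
[ 0.60171557 -0.14483726  0.25399768]
green1 0.84 [268. 210. 292. 223.] [-128.5   -1. ]
green1 0.75 [202.  91. 230. 125.] [-1.8 70.7]
green1 0.7 [268. 196. 292. 207.] [-109.9   -1.3]
green1 0.57 [ 60. 296. 155. 321.] [-256.1  228.7]
bare1 0.87 [204.  30. 232.  64.] [60.8 65.5]
bare1 0.85 [313.  31. 342.  60.] [ 61.8 -51.4]
[-0.026, 0.022, -0.032, 0.05, -0.74, -0.052, 0.043, -0.065, 0.101, -0.74, -0.078, 0.065, -0.097, 0.151, -0.74, -0.104, 0.086, -0.129, 0.202, -0.74, -0.131, 0.108, -0.162, 0.252, -0.74, -0.157, 0.129, -0.194, 0.303, -0.74, -0.183, 0.151, -0.226, 0.353, -0.74, -0.209, 0.173, -0.259, 0.404, -0.74, -0.235, 0.194, -0.291, 0.454, -0.74, -0.235, 0.194, -0.327, 0.454, -0.74, -0.235, 0.194, -0.364, 0.454, -0.74, -0.235, 0.194, -0.4, 0.454, -0.74]
[0.006, -0.003, 0.0, 0.0, -0.74, 0.012, -0.007, 0.0, 0.0, -0.74, 0.024, -0.014, 0.0, 0.0, -0.74, 0.037, -0.022, 0.0, 0.0, -0.74, 0.049, -0.029, 0.0, 0.0, -0.74, 0.062, -0.037, 0.0, 0.0, -0.74, 0.074, -0.044, 0.0, 0.0, -0.74, 0.086, -0.052, 0.0, 0.0, -0.74, 0.099, -0.059, 0.0, 0.0, -0.74, 0.111, -0.066, 0.0, 0.0, -0.74, 0.123, -0.074, 0.0, 0.0, -0.74, 0.136, -0.081, 0.0, 0.0, -0.74]
[0.012, -0.008, 0.0, 0.0, -0.74, 0.025, -0.015, 0.0, 0.0, -0.74, 0.037, -0.023, 0.0, 0.0, -0.74, 0.04, -0.018, 0.0, -0.05, -0.74, 0.044, -0.013, 0.0, -0.101, -0.74, 0.049, -0.009, 0.0, -0.151, -0.74, 0.054, -0.006, 0.0, -0.202, -0.74, 0.059, -0.003, 0.0, -0.252, -0.74, 0.064, -0.0, 0.0, -0.302, -0.74, 0.07, 0.002, 0.0, -0.353, -0.74, 0.076, 0.003, 0.0, -0.403, -0.74, 0.082, 0.004, 0.0, -0.454, -0.74]
[0.002, -0.015, 0.0, 0.0, -0.74, 0.004, -0.03, 0.0, 0.0, -0.74, 0.006, -0.044, 0.0, 0.0, -0.74, 0.008, -0.059, 0.0, 0.0, -0.74, 0.01, -0.073, 0.0, 0.0, -0.74, 0.012, -0.088, 0.0, 0.0, -0.74, 0.015, -0.103, 0.0, 0.0, -0.74, 0.017, -0.117, 0.0, 0.0, -0.74, 0.017, -0.117, 0.0, 0.0, -0.74, 0.017, -0.117, 0.0, 0.0, -0.74, 0.017, -0.117, 0.0, 0.0, -0.74]
end [0.6025, -0.146, 0.0555, 0.138]
```

View pics/w6.png

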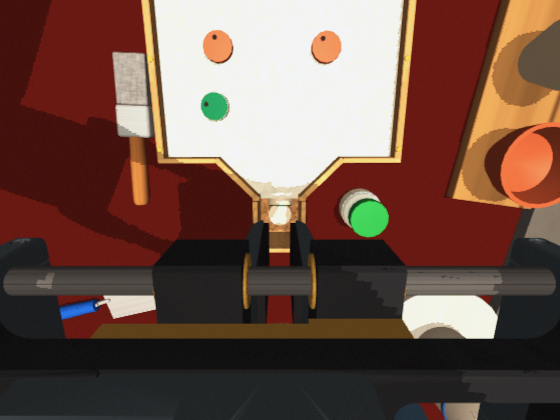

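The slot holds two pieces around (280,216) and (280,201). I need a closer look, as the second may be leaning at the platform edge.

Run:
```python
from h import *
w=cv2.imread("pics/w6.png")[175:255,235:325]
b=grab_frame("side")[215:295,320:410,::-1]
cv2.imwrite("pics/c7.png",np.hstack([cv2.resize(i,(400,356),interpolation=cv2.INTER_CUBIC) for i in(w,b)]))
for p in((-106,0,50),(-106,0,60),(-106,0,4),(-166,0,4)):print(p,proj("wrist",[*tw(T,p[:2]),p[2]/1000])-[235,175])
```

```text
(-106, 0, 50) [44.13609105 21.48164681]
(-106, 0, 60) [44.12162432 23.39597744]
(-106, 0, 4) [44.19423937 13.78708245]
(-166, 0, 4) [44.21907912 55.11337886]
```

View pics/c7.png

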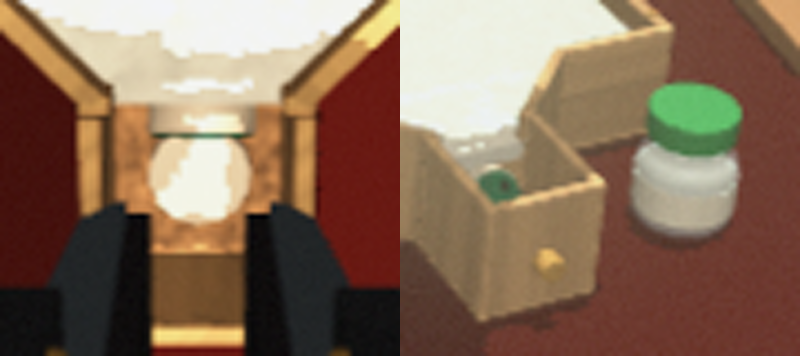

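The first disc lies flat on the floor. The second stands on edge inside the slot, leaning on the platform face and well below platform level. Both are at rest, so I go for the last green.

Call:
servo_tool(targets=[-0.026, 0.022, -0.032, 0.05, -0.74, -0.052, 0.043, -0.065, 0.101, -0.74, -0.078, 0.065, -0.097, 0.151, -0.74, -0.104, 0.086, -0.129, 0.202, -0.74, -0.131, 0.108, -0.162, 0.252, -0.74, -0.157, 0.129, -0.194, 0.303, -0.74, -0.183, 0.151, -0.226, 0.353, -0.74, -0.209, 0.173, -0.259, 0.404, -0.74, -0.235, 0.194, -0.291, 0.454, -0.74, -0.235, 0.194, -0.327, 0.454, -0.74, -0.235, 0.194, -0.364, 0.454, -0.74, -0.235, 0.194, -0.4, 0.454, -0.74])

```text
time_s: 13.03
tool_pos: [0.4845, -0.0486, 0.0543]
ee_rot: [0.259, 0.966, 0.0, -0.0]
ft_force: [0.6, 0.3, 0.0]
finger_gap: 0.0118
finger_force: 0.0
```

Call:
servo_tool(targets=[0.006, -0.003, 0, 0, -0.74, 0.012, -0.007, 0, 0, -0.74, 0.024, -0.014, 0, 0, -0.74, 0.037, -0.022, 0, 0, -0.74, 0.049, -0.029, 0, 0, -0.74, 0.062, -0.037, 0, 0, -0.74, 0.074, -0.044, 0, 0, -0.74, 0.086, -0.052, 0, 0, -0.74, 0.099, -0.059, 0, 0, -0.74, 0.111, -0.066, 0, 0, -0.74, 0.123, -0.074, 0, 0, -0.74, 0.136, -0.081, 0, 0, -0.74])

```text
time_s: 14.03
tool_pos: [0.5535, -0.0899, 0.0554]
ee_rot: [0.259, 0.966, -0.0, -0.0]
ft_force: [0.0, 0.3, 0.0]
finger_gap: 0.0118
finger_force: 0.2
```

```bash
cat > seg.py <<'E'
from h import *
s=status.read_state();print(s["time_s"],s["tool_pos"],wt(T,s["tool_pos"]))
for cam in("side","scene","wrist"):
    b=grab_frame(cam);h=cv2.cvtColor(b,cv2.COLOR_RGB2HSV)
    m=((h[...,0]>60)&(h[...,0]<90)&(h[...,1]>90)).astype(np.uint8)
    n,_,st,ce=cv2.connectedComponentsWithStats(m)
    for i in range(1,n):
        if 12<st[i,4]<900: print(cam,"seg",st[i],np.round(wt(T,ray(cam,*ce[i],.06)),1))
    for l in("green1","bare1"):
      for r in find_in(l,cam):
        if r["p"]>.25:
            x=r["bbox"];print(cam,l,round(r["p"],2),np.round(x),np.round(wt(T,ray(cam,(x[0]+x[2])/2,(x[1]+x[3])/2,.057))))
E
python3 seg.py
```

```text
14.0333 [ 0.55349092 -0.08988699  0.05538576] [-27.74478079  40.54900102]
side seg [319 231   7   5  21] [-51.7  10.5]
side seg [377 234  19  12 171] [-126.4 -112.6]
scene seg [230 218  12   7  58] [-47.1  15.4]
scene seg [196 250  21  18 298] [-130.5 -111.9]
scene green1 0.46 [226. 218. 241. 230.] [-52.  11.]
scene bare1 0.7 [275. 229. 289. 242.] [ 53. -63.]
scene bare1 0.42 [272. 203. 279. 211.] [67. 62.]
wrist seg [266 295  27  29 751] [-49.8  11.5]
wrist green1 0.87 [269. 296. 293. 326.] [-51.   8.]
wrist bare1 0.86 [349.  84. 414. 148.] [61. 67.]
wrist bare1 0.77 [464. 249. 514. 300.] [ 62. -49.]
```

Call:
servo_tool(targets=[0.012, -0.008, 0, 0, -0.74, 0.022, -0.013, 0, 0, -0.74, 0.032, -0.02, 0, 0, -0.74, 0.037, -0.023, 0, 0, -0.74, 0.04, -0.018, 0, -0.05, -0.74, 0.044, -0.013, 0, -0.101, -0.74, 0.049, -0.009, 0, -0.151, -0.74, 0.054, -0.006, 0, -0.202, -0.74, 0.059, -0.003, 0, -0.252, -0.74, 0.064, 0, 0, -0.302, -0.74, 0.07, 0.002, 0, -0.353, -0.74, 0.076, 0.003, 0, -0.403, -0.74])

```text
time_s: 15.48
tool_pos: [0.5914, -0.088, 0.0554]
ee_rot: [0.619, 0.785, 0.0, -0.0]
ft_force: [-1.3, 0.2, 0.4]
finger_gap: 0.0118
finger_force: 0.0
```

Call:
servo_tool(targets=[0.006, 0.001, 0, -0.051, -0.74, 0.006, 0.001, 0, -0.051, -0.74])

```text
time_s: 15.65
tool_pos: [0.5948, -0.0876, 0.0554]
ee_rot: [0.659, 0.752, 0.0, 0.0]
ft_force: [0.0, -0.0, 0.4]
finger_gap: 0.0121
finger_force: 0.0
```

```bash
python3 seg.py
```

```text
15.65 [ 0.59476985 -0.08763907  0.05539718] [-31.21741717  -0.64498722]
side seg [377 234  19  12 176] [-126.8 -112.4]
side green1 0.48 [336. 254. 346. 258.] [-143.   11.]
side bare1 0.63 [246. 133. 277. 167.] [435. -32.]
side bare1 0.43 [275. 209. 290. 222.] [57. 62.]
scene seg [225 223  12   7  59] [-61.2  -1.6]
scene seg [196 250  21  18 300] [-130.4 -112.1]
scene green1 0.5 [223. 221. 235. 235.] [-65.  -5.]
scene bare1 0.59 [276. 226. 294. 240.] [ 62. -52.]
scene bare1 0.55 [179. 189. 333. 282.] [ -7. -49.]
wrist seg [266 295  27  29 665] [-67.5  -0.7]
wrist green1 0.82 [268. 295. 295. 326.] [-71.  -2.]
wrist bare1 0.91 [348.  47. 412. 110.] [ 62. -51.]
wrist bare1 0.55 [112.  44. 183. 113.] [62. 66.]
```

Call:
servo_tool(targets=[0.002, -0.016, 0, 0, -0.74, 0.005, -0.036, 0, 0, -0.74, 0.008, -0.059, 0, 0, -0.74, 0.011, -0.083, 0, 0, -0.74, 0.014, -0.107, 0, 0, -0.74, 0.017, -0.123, 0, 0, -0.74, 0.017, -0.123, 0, 0, -0.74, 0.017, -0.123, 0, 0, -0.74, 0.017, -0.123, 0, 0, -0.74, 0.017, -0.123, 0, 0, -0.74])

```text
time_s: 16.93
tool_pos: [0.6024, -0.1485, 0.0554]
ee_rot: [0.657, 0.754, -0.0, -0.0]
ft_force: [-0.2, 0.1, -0.6]
finger_gap: 0.0121
finger_force: 0.0
```

Call:
servo_tool(targets=[-0.003, 0.024, 0, 0, -0.74, -0.007, 0.047, 0, 0, -0.74, -0.007, 0.047, 0.04, 0, -0.74, -0.007, 0.047, 0.08, 0, -0.74, -0.007, 0.047, 0.12, 0, -0.74, 0, 0, 0.4, 0, -0.74, 0, 0, 0.4, 0, -0.74, 0, 0, 0.4, 0, -0.74, 0, 0, 0.4, 0, -0.74, 0, 0, 0.4, 0, -0.74, 0, 0, 0.4, 0, -0.74, 0, 0, 0.4, 0, -0.74])

```text
time_s: 17.93
tool_pos: [0.6018, -0.1478, 0.2544]
ee_rot: [0.656, 0.754, -0.0, -0.001]
ft_force: [0.1, 0.7, 0.0]
finger_gap: 0.012
finger_force: 0.0
```

```bash
python3 seg.py
python3 - <<'E'
from h import *
w=grab_frame("wrist");c=w[185:235,255:305]
g=cv2.cvtColor(c,cv2.COLOR_RGB2HSV)
# char map: G green, W pale, o cork/wood, # dark
for r in range(0,50,2):
    print(185+r,''.join('G' if 55<p[0]<95 and p[1]>80 else '#' if p[2]<60 else 'W' if p[1]<70 else 'o' for p in g[r]))
E
```

```text
17.9333 [ 0.60181628 -0.1477563   0.25436784] [-91.7317867    0.67594559]
side seg [377 234  19  12 171] [-126.5 -112.7]
side green1 0.52 [335. 251. 347. 259.] [-139.    9.]
scene seg [239   0  12   5  45] [ 578.8 3611.6]
scene seg [196 250  21  18 299] [-130.3 -111.9]
scene green1 0.29 [ 85. 227. 124. 254.] [-355.    8.]
scene bare1 0.42 [274. 228. 291. 241.] [ 56. -57.]
wrist green1 0.69 [270. 194. 294. 200.] [-109.   -4.]
wrist green1 0.63 [269. 210. 290. 233.] [-140.   -1.]
wrist green1 0.62 [143.   0. 416. 250.] [-24.  -1.]
wrist green1 0.6 [268. 206. 292. 216.] [-126.   -1.]
wrist green1 0.49 [ 61. 296. 155. 317.] [-259.  228.]
wrist green1 0.43 [115.  51. 153. 208.] [-29. 166.]
wrist bare1 0.95 [202.  24. 232.  59.] [62. 66.]
wrist bare1 0.76 [313.  25. 343.  58.] [ 63. -53.]
185 WWWWWWWWWWWWWWWWWWWWWWWWWWWWWWWWWWWWWWWWWWWWWWWWWo
187 oWWWWWWWWWWWWWWWWWWWWWWWWWWWWWWWWWWWWWWWWWWWWWWooo
189 ooooWWWWWWWWWWWWWWWWWWWWWWWWWWWWWWWWWWWWWWWWWooooo
191 ooooooWWWWWWWWWWWWWWWWWWWWWWWWWWWWWWWWWWWWWooooooo
193 ooooooWWWWWWWWWWWWWWWWWWWWWWWWWWWWWWWWWWWWWooooooo
195 ooooooooooooooooooooooooWoo
[... 368 characters left out ...]
ooooooooooooWoooWWWWWooooooooooooooooooo
211 ooooooooooooooooooooooWWWWWWWooooooooooooooooooooo
213 oooooooooooooooooWWWWWWWWWWWWWWWoooooooooooooooooo
215 ooooooooooooooooooWWWWWWWWWWWWWWWooooooooooooooooo
217 ooooooooooooooooooWWWWWWWWWWWWWWWooooooooooooooooo
219 oooooooooooooooWWWWWWWWWWWWWWWWWoooooooooooooooooo
221 oooo####ooooWooWWWWWWWWWWWWWWWWWooooooooo####ooooo
223 o############oWWWWWWWWWWWWWWWWWWoooo#############o
225 #############ooooooooooWWoooooooooo###############
227 #############ooooooooooooooooooooooo##############
229 ##############ooooooooooooooooooooo###############
231 ##############ooooooooooooooooooooo###############
233 ##############ooooooooooooooooooooo###############
```

All three discs are past the platform edge and the tray has only the bare ones. I'll let it settle and check that nothing moves.

```bash
python3 -c "
from h import *
np.save('s0',grab_frame('side').astype(int));np.save('w0',grab_frame('wrist').astype(int))"
```

Call:
servo_tool(targets=[0, 0, 0, 0, -0.74, 0, 0, 0, 0, -0.74, 0, 0, 0, 0, -0.74, 0, 0, 0, 0, -0.74, 0, 0, 0, 0, -0.74, 0, 0, 0, 0, -0.74, 0, 0, 0, 0, -0.74, 0, 0, 0, 0, -0.74, 0, 0, 0, 0, -0.74, 0, 0, 0, 0, -0.74, 0, 0, 0, 0, -0.74, 0, 0, 0, 0, -0.74])

```text
time_s: 19.53
tool_pos: [0.6025, -0.149, 0.2554]
ee_rot: [0.657, 0.754, -0.0, -0.0]
ft_force: [-0.4, 0.1, -0.1]
finger_gap: 0.0119
finger_force: 0.0
```

Run:
```python
from h import *
for n,f,(r0,r1,c0,c1) in(("side","s0",(240,265,325,360)),("wrist","w0",(195,226,262,300))):
    d=np.abs(grab_frame(n).astype(int)-np.load(f+".npy")).max(2)[r0:r1,c0:c1];print(n,d.mean(),d.max(),(d>60).sum())
b=grab_frame("side")
for p,z in(((-106,23),.05),((-106,-23),.05),((-166,26),.066),((-166,-26),.066)):print(p,proj("side",[*tw(T,p),z]).round())
print(status.read_state()["time_s"])
```

```text
side 2.041142857142857 8 0
wrist 2.025466893039049 38 0
(-106, 23) [328. 250.]
(-106, -23) [346. 246.]
(-166, 26) [340. 260.]
(-166, -26) [362. 254.]
19.6833
```

Nothing is moving, so I hand the job in.

```bash
python3 -c "
from plant import arm
print(arm.job_done())"
```

```text
the job is handed in; nothing more can be done
None
```

All three green discs were slid through the gate one at a time and lie at rest in the catch slot, both bare discs are still on the tray, nothing else was touched, and the job was handed in at about 20 s.

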